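Turn the lazy Susan to the pepper mill and lock it

ROBOT

A 6-joint arm with a two-finger parallel gripper is mounted at the origin on a cart in front of the work surface, level with it; the furniture and walls round the work are solid. World frame = base frame: x ahead of the robot, y to its left, z up, the work surface at z = 0. Lengths are in mm, angles in rad, forces in N, time in s.
With the tool pointing down it reaches from about 300 to 750 mm from the base axis. Payload 8.5 kg.
Tool frame: the origin (TCP) lies on the centre line of the jaws, within the pads' length; the fingertips stand 14 mm ahead of it and the grasp point (between the pads) lies 5 mm behind it; z points along the fingers, y is the line along which they close (so a half turn about z gives the same grasp; the last joint's range is limited). The gripper opens to 85 mm and grips with 20 to 120 N. Pads are 22 mm wide; open, the fingers measure 114 mm over their backs; the gripper's body (76 mm by 85 mm) begins 54 mm behind the grasp point. The pads swing forward as they close: fully open they stand 13 mm farther back than shut.
Start: joints at [-1.391, 0.381, 1.297, -0, 1.464, -0.215], TCP at [211.536, -507.674, 245.322] pointing down, gripper open.
Joint ranges: [-3.11, 3.11], [-0.89, 2.33], [0.22, 2.48], [-1.42, 4.56], [0.17, 2.85], [-2.88, 2.88]. Speed limits (rad/s): [2.39, 2.39, 3.14, 3.14, 3.14, 3.14].

INTERFACE

Orientations are given as [roll, pitch, yaw] about the fixed x, y, z axes, in that order (R = Rz(yaw) Ry(pitch) Rx(roll)).
In Python, from plant import observe, capture, job_done gives the robot as it stands. The module is installed in compiled form; this text tells all that it offers.
- The arm moves only by the shell command python3 -m pendant 'ROWS'. ROWS is JSON, one flat list of numbers, 7 for each row, row after row: the shift along the tool's x, y, z in m, then the turn, a rotation vector about the tool's x, y, z in rad, then the gripper's target within -1 to 1 (fully open at 1, half-way at 0, shut at -1). A call has 1 to 20 rows; each row shifts and turns the commanded pose from where the row before left it, along the tool's axes as they then stand; what a row does not reach is not made up. A row lasts 1/12 s, in which the tool goes at most 41.7 mm and 7.16 degrees, less where a joint would pass 70% of its speed; a pose out of reach is approached as far as the arm can. A call is refused whole if a number of a shift passes 0.0417 or a number of a turn 0.125, either way. A call with a gripper value outside its range is refused whole. The fingers move at their own pace and stop on an object; the grip force is fixed at half the most. Time passes only in rows, so rows that do not move let the fingers close. It gives the time, the measured TCP pose, the force, the opening and the grip force at its end, in the units of the state.
- observe(): the state, without advancing time (a new reading comes with each control period).
- capture(name): name is "side" or "top" or "wrist"; returns a dict with "pixels" (400x640x3 uint8, red, green, blue), "K" (3x3 intrinsics, pixels), "R" (3x3) and "t" (3): a world point X has camera coordinates R X + t; the wrist camera has in their place "hand_eye" (4x4, takes a point from camera to tool coordinates, whose origin is the TCP and whose axes are the flange's). Camera axes: x right, y down, z forward; pixel columns grow to the right and rows downward; lengths in mm; the calibration is good to about 2 mm. A picture is of the moment at which its call begins: read the wrist's pose just before it. There is no depth.
- job_done(): hands the job in; it is judged then, once.
The state is a dict: "time_s": time; "qpos": joint angles; "joint_vel": joint speeds; "tau": joint torques, N m; "ee_pos": TCP position; "orientation": TCP orientation; "wrist_force": force on the tool from outside, world axes, zero at the start; "torque": the same for the moment, N m; "opening": opening from 0.0 (shut) to 1.0 (fully open); "gripper_force": force on a finger pad.
Only numpy, scipy, OpenCV 4.12 (cv2) and the standard library are available. Lean on these libraries where they do the work, as an engineer would, in place of code of your own. Each camera call takes 0.05 s, during which the arm holds its last target. There are 200 camera calls.

TASK

The cook wants the pepper mill: push the lazy Susan round by its rim with your fingers until the pepper mill stands at the front, straight behind the lock bolt. Then push the bolt's knob fully home, so that the bolt goes through the slot in the rim and the turntable can no longer turn. The mill and the jars only ride along: do not touch or lift them, keep them all standing on it in their places, and leave everything else on the worktop alone.

Things in the scene. Friction and masses are not known exactly. Their poses are not given: they have to be found in the camera images.
- base: Wooden foot of the condiment turntable (lazy Susan), fixed. Origin: on the turning axis at z = 0. Its -x axis points to the turntable's front, where the lock bolt is (towards the robot, up to 0.3 rad aside). Foot disc 210 mm across, 12 mm high. At the front a block guides the bolt: 44 mm wide, 152 to 168 mm from the axis, top at z = 68 mm.
- tray: Turntable on the foot; turns either way without stops (friction about 0.2 N m; pushed fast it coasts on a little) and stays where left. Origin on the axis at z = 0, z up; its frame turns with it. Disc 290 mm across, floor at z = 36 mm. On its edge a wall, z = 36 to 68 mm, radii 133 to 145 mm, broken by 4 hand gaps and 4 bolt slots. Mill and jars stand 72 mm out, one behind each slot.
- gap (a point): Middle of one hand gap of the wall, 139 mm from the axis, z = 52 mm, on the tray's 225 degree direction (from its x towards its y axis); the other three at 45, 135, 315 degrees. 56 mm wide in the clear; the wall's ends there are upright and round (radius 6 mm). Closed fingertips fit in the gap and push such an end along the circle to turn the tray.
- slot (a point): Middle of one bolt slot of the wall, 139 mm from the axis, z = 54 mm, on the tray's -x direction (180 degrees); the other three at 0, 90, 270 degrees. 20 mm wide in the clear, with round edges (radius 6 mm), open at the top.
- bolt (a joint): Travel of the steel lock bolt, m: 0 drawn back (the start), 0.020 home. A level 12 mm rod with a round nose at z = 54 mm, in the block at the front. Drawn back, the nose is 150 mm from the axis, clear of the wall; home, it stands right through a slot. It centres a slot up to about 8 mm off; farther off the wall stops it. Needs about 3 N; stays where left.
- bolt_knob (a point): Middle of the outer face of the bolt's push knob (a steel disc 28 mm across, 10 mm thick, standing upright, z = 54 mm), 199 mm in front of the axis when open, 179 mm when home; it is pushed along the base's +x axis. Axes as the base's.
- pepper_mill: Turned brown wooden pepper mill with a round head, 58 mm across, 160 mm high, loose, on the turntable behind the left, back or right slot at the start. Origin at the middle of its underside.
- mustard_jar: Squat glass jar with a pale yellow content and a flat lid, 68 mm across, 85 mm high, loose on the turntable, near the front at the start. Origin at the middle of its underside.
- honey_jar: Glass jar with rounded-square sides and amber content and a flat lid, 66 mm across, 90 mm high, loose on the turntable. Origin at the middle of its underside.
- jam_jar: Squat glass jar with dark red content and a flat lid, 61 mm across, 75 mm high, loose on the turntable. Origin at the middle of its underside.
- cup: White cup, 90 mm across with its handle 130 mm, 96 mm high, at the left; bystander. Origin under it, between cup and handle.
- glass_dish: Fluted clear glass dish, 110 mm across, 42 mm high, at the left near the front edge; bystander. Origin under it.
- bowl: White bowl, 115 mm across, 56 mm high, at the right; bystander. Origin under it.
- teaspoon: Metal teaspoon, 130 mm long, lying at the right near the front edge; bystander. Origin at its middle.
- shaker: Slim spice shaker, 46 mm across, 106 mm high, standing on the worktop to the right of the turntable; bystander. Origin under it.
Things that resemble listed ones, but are neither listed nor needed, are in the scene too. Leave any pink or turquoise look-alike of the mustard_jar alone. Of the things shaped like the pepper_mill, the brown one is meant.

How it is judged (in metres and radians):
On the way:
1. the pepper mill has been turned to the front while the bolt is still drawn back (x of pepper_mill in the frame of base below -0.045 m and y of pepper_mill in the frame of base between -0.02 and 0.02 m and value of joint bolt below 0.006 m), for 0.2 s.
At the end, for the whole second after the job is handed in: Pepper mill within 20 mm of straight behind the bolt, over 45 mm in front of the axis; bolt at least 16 of its 20 mm home through the rim's slot; mill and three jars upright (within 0.12 rad) and at rest on the turntable, each 47 to 97 mm from its axis (x of pepper_mill in the frame of base below -0.045 m and y of pepper_mill in the frame of base between -0.02 and 0.02 m and value of joint bolt above 0.016 m and angle between each of pepper_mill, mustard_jar, honey_jar, jam_jar's own z axis and vertical below 0.12 rad and z of each of pepper_mill, mustard_jar, honey_jar, jam_jar in the frame of tray below 0.042 m and linear speed of each of pepper_mill, mustard_jar, honey_jar, jam_jar below 0.02 m/s and horizontal distance between pepper_mill and base between 0.047 and 0.097 m and horizontal distance between mustard_jar and base between 0.047 and 0.097 m and horizontal distance between honey_jar and base between 0.047 and 0.097 m and horizontal distance between jam_jar and base between 0.047 and 0.097 m); the robot touches nothing.
It fails at once if the robot touches the mill or a jar with more than 2 N (contact force between any of the fingers, the arm and pepper_mill above 2 N or contact force between any of the fingers, the arm and mustard_jar above 2 N or contact force between any of the fingers, the arm and honey_jar above 2 N or contact force between any of the fingers, the arm and jam_jar above 2 N).
It fails at once if the mill or a jar is lifted off the turntable or tipped (z of any of pepper_mill, mustard_jar, honey_jar, jam_jar in the frame of tray above 0.05 m or angle between any of pepper_mill, mustard_jar, honey_jar, jam_jar's own z axis and vertical above 0.35 rad).
It fails at once if something else on the worktop is moved by more than 25 mm (distance of any of cup, glass_dish, bowl, teaspoon, shaker from where it was at the start of the episode above 0.025 m).
It also fails if it takes over 61 s, if anything falls off the work surface, if the arm or the gripper's body presses on something with over 40 N, if the wrist force passes 120 N, or if a joint passes its speed limit or range.

## Working session

There is one attempt and no reset: what is moved stays moved. The work goes in short steps, Python scripts to look and compute and a shell command to move; the robot and the scene stay as the last step left them, time stands still between calls to the robot, and variables do not carry over. Pictures are saved under pics/ and viewed, at most 10 in all, crops included, and the job is handed in when it is done.

```bash
mkdir -p pics
python3 - <<'E'
from plant import observe,capture
import cv2,numpy as np
print(observe())
for n in ("side","top"):
    c=capture(n);cv2.imwrite(f"pics/{n}0.png",c["pixels"][...,::-1]);print(n,c["K"],c["R"],c["t"])
    np.savez(f"{n}0.npz",**c)
E
```

```text
{'time_s': 0.0, 'qpos': array([-1.39130133e+00,  3.81238316e-01,  1.29829342e+00,  1.50072680e-05,
        1.46356939e+00, -2.15277732e-01]), 'joint_vel': array([-0.0004854 ,  0.00048612, -0.0002638 , -0.00041693, -0.00078128,
       -0.00184158]), 'tau': array([ 1.11905436e-03, -4.48462951e+01, -2.31280267e+01, -1.22889451e-04,
        4.70370142e-03,  5.95288810e-06]), 'ee_pos': array([ 211.49182824, -507.41604914,  244.67801458]), 'orientation': array([-3.14012218e+00, -3.36813290e-04,  3.94770867e-01]), 'wrist_force': array([ 0.52271119,  0.2798269 , -0.64338159]), 'torque': array([-0.00305178,  0.00130334,  0.02005902]), 'gripper_force': 0.0, 'opening': 0.9951716084311139}
side [[378.14924249   0.         320.63277185]
 [  0.         378.14924249 198.39826511]
 [  0.           0.           1.        ]] [[-0.84003312 -0.54219929 -0.01908607]
 [-0.20076425  0.34334262 -0.9175018 ]
 [ 0.50402189 -0.7669001  -0.39727341]] [494.7823541  175.00140105 817.59319203]
top [[371.75218123   0.         320.59289142]
 [  0.         371.75218123 201.42712066]
 [  0.           0.           1.        ]] [[-0.01414134 -0.99955637 -0.02621237]
 [-0.98499041  0.01843588 -0.17162169]
 [ 0.17202881  0.02339197 -0.98481415]] [ 32.28744098 567.97029126 987.12823904]
```

View pics/top0.png

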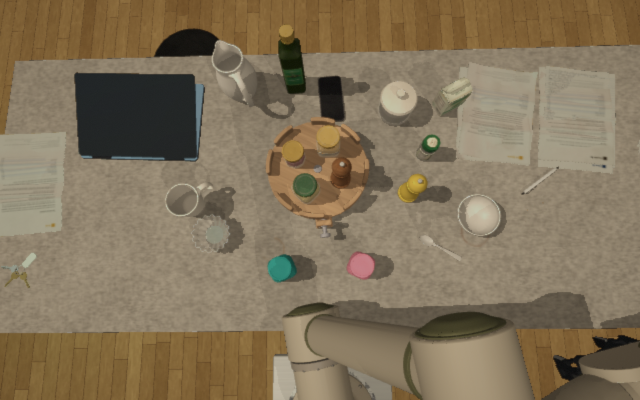

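View pics/side0.png

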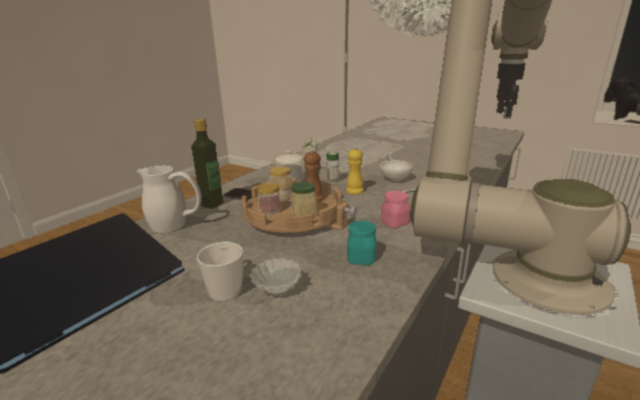

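Top view: the brown mill is at (342,172) on the tray's right. The mill look-alike is yellow at (413,187), off the tray. The mustard look-alikes are turquoise at (281,268) and pink at (361,266). The bolt and knob are at about (323,228). I'll check the choice in a close crop.

Run:
```python
import cv2
im=cv2.imread("pics/top0.png")[105:255,250:450]
cv2.imwrite("pics/crop0.png",cv2.resize(im,None,fx=4,fy=4,interpolation=cv2.INTER_CUBIC))
```

```text
(no output)
```

View pics/crop0.png

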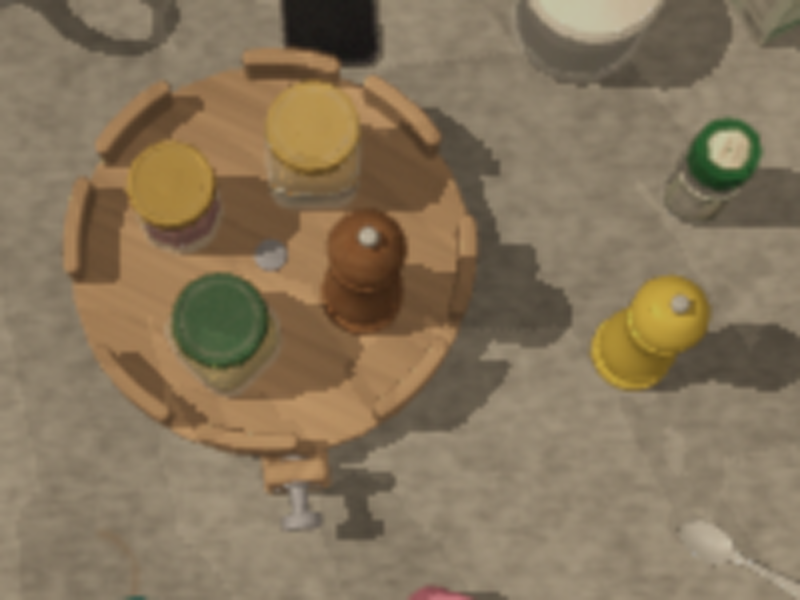

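The crop shows the brown mill at (365,270) on the tray, which is the one meant. Its slot is at about (455,330). The hand gaps are at about (337,432), (90,310), (205,80) and (455,175). The block is at (296,468) and the knob at (300,515).

```bash
cat > h.py <<'E'
import numpy as np
from scipy.optimize import least_squares
def ray(c,px,z):
    R,t,K=c["R"],c["t"],c["K"]
    o=-R.T@t; d=(R.T@np.linalg.inv(K)@np.c_[np.atleast_2d(px),np.ones(len(np.atleast_2d(px)))].T).T
    return o+d*((z-o[2])/d[:,2])[:,None]
E
python3 - <<'E'
from h import *
c=dict(np.load("top0.npz"))
q=np.array([(105,350),(165,412),(200,432),(295,442),(378,410),(440,350),(460,308),(467,222),(435,137),(372,83),(333,65),(250,58),(167,92),(103,148),(83,185),(73,270)])
f=lambda q:np.array(q)/4.+[250-.375,105-.375]
P=ray(c,f(q),68)[:,:2]
r=least_squares(lambda p:np.hypot(*(P-p[:2]).T)-p[2],[500,0,139]);print(r.x)
C=r.x[:2]
a=np.degrees(np.arctan2(*(P-C).T[::-1]));print(a.round(1)); print(np.hypot(*(P-C).T).round())
print("hub",ray(c,f((271,255)),40))
b=ray(c,f((296,464)),68)[0];k=ray(c,f((300,512)),60)[0]
for x in(b,k):print(x,np.hypot(*(x[:2]-C)),np.degrees(np.arctan2(*(x[:2]-C)[::-1])))
for n,p,z in(("pink",(361,264),80),("turq",(281,266),80),("yell",f((632,350)),10),("shaker",f((690,205)),10),("millbase",f((363,300)),60)):print(n,ray(c,p,z)[0].round())
E
```

```text
[665.61628486  30.09573719 138.21960806]
[ 122.   147.5  159.  -174.  -148.6 -123.6 -110.   -84.2  -56.8  -32.
  -19.2    5.5   32.4   58.    70.5   96.1]
[136. 138. 140. 139. 137. 138. 138. 137. 139. 138. 139. 139. 135. 139.
 140. 139.]
hub [[666.19299223  31.03376361  40.        ]]
[512.17804817  15.04220109  68.        ] 154.17490531595547 -174.39675065642516
[480.27944958  12.96350329  60.        ] 186.12698877245248 -174.7186804318362
pink [395. -81.  80.]
turq [392. 129.  80.]
yell [ 598. -228.   10.]
shaker [ 706. -276.   10.]
millbase [627. -33.  60.]
```

```bash
python3 -m pendant '[0.012,-0.0035,0,0,0,0,-1, 0.024,-0.007,0,0,0,0,-1, 0.0341,-0.01,0,0,0,0,-1, 0.0341,-0.01,0,0,0,0,-1, 0.0341,-0.01,0,0,0,0,-1, 0.0341,-0.01,0,0,0,0,-1, 0.0341,-0.01,0,0,0,0,-1, 0.0341,-0.01,0,0,0,0,-1, 0.0341,-0.01,0,0,0,0,-1, 0.0341,-0.01,0,0,0,0,-1, 0.0341,-0.01,0,0,0,0,-1, 0.0341,-0.01,0,0,0,0,-1, 0.0341,-0.01,0,0,0,0,-1, 0.0341,-0.01,0,0,0,0,-1, 0.0341,-0.01,0,0,0,0,-1, 0.0341,-0.01,0,0,0,0,-1, 0.0341,-0.01,0,0,0,0,-1, 0.0341,-0.01,0,0,0,0,-1, 0.024,-0.007,0,0,0,0,-1, 0.012,-0.0035,0,0,0,0,-1]'
python3 -m pendant '[0,0,0,0,0,-0.04,-1, 0,0,0,0,0,-0.08,-1, 0,0,0,0,0,-0.08,-1, 0,0,0,0,0,-0.08,-1, 0,0,0,0,0,-0.08,-1, 0,0,0,0,0,-0.08,-1, 0,0,0,0,0,-0.08,-1, 0,0,0,0,0,-0.08,-1, 0,0,0,0,0,-0.08,-1, 0,0,0,0,0,-0.08,-1, 0,0,0,0,0,-0.08,-1, 0,0,0,0,0,-0.08,-1, 0,0,0,0,0,-0.08,-1, 0,0,0,0,0,-0.08,-1, 0,0,0,0,0,-0.08,-1, 0,0,0,0,0,-0.08,-1, 0,0,0,0,0,-0.08,-1, 0,0,0,0,0,-0.08,-1, 0,0,0,0,0,-0.08,-1, 0,0,0,0,0,-0.03,-1]'
python3 - <<'E'
from plant import observe,capture
import cv2,numpy as np
o=observe();print({k:np.round(o[k],3) for k in("time_s","ee_pos","orientation","qpos","opening")})
c=capture("wrist");cv2.imwrite("pics/w1.png",c["pixels"][...,::-1]);print(c["K"],c["hand_eye"])
np.savez("w1.npz",ee=o["ee_pos"],rpy=o["orientation"],**c)
E
```

```text
time_s: 1.77
ee_pos: [713.7, -99.2, 244.2]
orientation: [-3.14, 0.0, 0.398]
wrist_force: [-0.5, 0.1, -1.1]
opening: 0.0
gripper_force: 0.0
time_s: 3.43
ee_pos: [711.9, -101.9, 245.0]
orientation: [-3.141, -0.001, 1.909]
wrist_force: [-0.8, 0.0, -0.2]
opening: 0.0
gripper_force: 0.0
{'time_s': np.float64(3.433), 'ee_pos': array([ 711.899, -101.872,  244.987]), 'orientation': array([-3.141e+00, -1.000e-03,  1.909e+00]), 'qpos': array([-0.306,  0.704,  0.721,  0.   ,  1.717, -0.645]), 'opening': np.float64(0.0)}
[[341.71673494   0.         325.64236963]
 [  0.         341.71673494 200.67764001]
 [  0.           0.           1.        ]] [[-5.25961640e-05 -9.61511450e-01 -2.74764860e-01  7.00666267e+01]
 [ 9.99999739e-01  1.47486597e-04 -7.07536629e-04 -2.83700147e-01]
 [ 7.20828704e-04 -2.74764825e-01  9.61511191e-01 -1.29046731e+02]
 [ 0.00000000e+00  0.00000000e+00  0.00000000e+00  1.00000000e+00]]
```

View pics/w1.png

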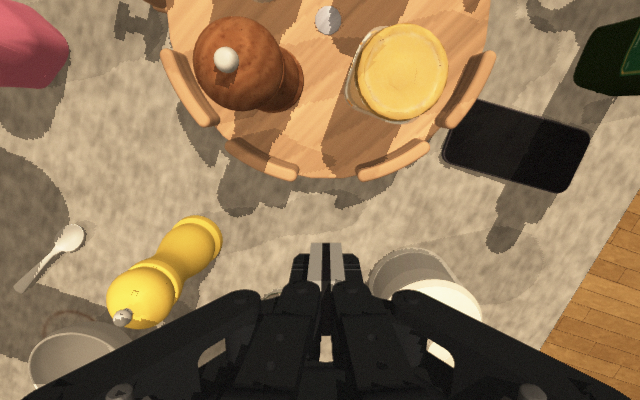

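The wrist view shows the right-hand gap between wall ends (297,173) and (360,173), with the mill on its left and the honey jar on its right. The camera sits on tool +x, so turning the tool tangentially keeps it clear of the mill. I'll check the gap position from this view.

```bash
cat >> h.py <<'E'
from scipy.spatial.transform import Rotation as Ro
def wcam(c):
    T=np.eye(4);T[:3,:3]=Ro.from_euler("xyz",c["rpy"]).as_matrix();T[:3,3]=c["ee"]
    M=np.linalg.inv(T@c["hand_eye"]);return dict(K=c["K"],R=M[:3,:3],t=M[:3,3])
E
python3 - <<'E'
from h import *
c=wcam(dict(np.load("w1.npz")))
C=np.array([665.6,30.1])
P=ray(c,[(293,173),(363,173),(229,145),(424,147),(212,120),(444,122),(168,55),(489,57)],68)[:,:2]
r=least_squares(lambda p:np.hypot(*(P-p).T)-139,C).x
for q in(C,r):print(q,np.hypot(*(P-q).T).round(),np.degrees(np.arctan2(*(P-q).T[::-1])).round(1))
print("hub",ray(c,[(328,20)],40))
E
python3 -m pendant '[0,0,0,0,0,0.04,-1, 0,0,0,0,0,0.08,-1, 0,0,0,0,0,0.08,-1, 0,0,0,0,0,0.08,-1, 0,0,0,0,0,0.08,-1, 0,0,0,0,0,0.08,-1, 0,0,0,0,0,0.08,-1, 0,0,0,0,0,0.08,-1, 0,0,0,0,0,0.08,-1, 0,0,0,0,0,0.08,-1, 0,0,0,0,0,0.08,-1, 0,0,0,0,0,0.08,-1, 0,0,0,0,0,0.08,-1, 0,0,0,0,0,0.08,-1, 0,0,0,0,0,0.08,-1, 0,0,0,0,0,0.08,-1, 0,0,0,0,0,0.08,-1, 0,0,0,0,0,0.08,-1, 0,0,0,0,0,0.08,-1, 0,0,0,0,0,0.08,-1, 0,0,0,0,0,0.03,-1]' | tail -3
python3 -c "
from plant import observe;print(observe()['ee_pos'],observe()['orientation'])"
```

```text
[665.6  30.1] [134. 135. 137. 138. 131. 134. 135. 139.] [ -83.7  -56.4 -110.   -31.6 -120.6  -20.4 -147.2    5.7]
[665.57733024  35.47067596] [140. 140. 142. 141. 135. 136. 138. 139.] [ -83.9  -57.6 -109.3  -33.5 -119.4  -22.6 -145.4    3.5]
hub [[666.51375905  31.35935178  40.        ]]
[ 711.89884937 -101.95546625  244.98052073] [-3.14099925e+00 -6.86246452e-04  1.90891979e+00]invalid input
```

```bash
python3 -m pendant '[0,0,0,0,0,0.06,-1, 0,0,0,0,0,0.08,-1, 0,0,0,0,0,0.08,-1, 0,0,0,0,0,0.08,-1, 0,0,0,0,0,0.08,-1, 0,0,0,0,0,0.08,-1, 0,0,0,0,0,0.08,-1, 0,0,0,0,0,0.08,-1, 0,0,0,0,0,0.08,-1, 0,0,0,0,0,0.08,-1, 0,0,0,0,0,0.08,-1, 0,0,0,0,0,0.08,-1, 0,0,0,0,0,0.08,-1, 0,0,0,0,0,0.08,-1, 0,0,0,0,0,0.08,-1, 0,0,0,0,0,0.08,-1, 0,0,0,0,0,0.08,-1, 0,0,0,0,0,0.08,-1, 0,0,0,0,0,0.08,-1, 0,0,0,0,0,0.06,-1]'
python3 -m pendant '[0,0,0.015,0,0,0,-1, 0,0,0.03,0,0,0,-1, 0,0,0.03,0,0,0,-1, 0,0,0.03,0,0,0,-1, 0,0,0.015,0,0,0,-1, 0,0,0,0,0,0,-1, 0,0,0,0,0,0,-1]'
python3 - <<'E'
from plant import observe,capture
import cv2,numpy as np
o=observe();print({k:np.round(o[k],3) for k in("time_s","ee_pos","orientation","qpos","opening")})
c=capture("wrist");cv2.imwrite("pics/w2.png",c["pixels"][...,::-1])
np.savez("w2.npz",ee=o["ee_pos"],rpy=o["orientation"],**c)
E
```

```text
time_s: 5.15
ee_pos: [711.9, -102.2, 245.1]
orientation: [-3.141, 0.0, 0.34]
wrist_force: [0.8, -0.6, 0.0]
opening: 0.001
gripper_force: 0.0
time_s: 5.73
ee_pos: [712.0, -102.4, 125.1]
orientation: [-3.141, 0.001, 0.344]
wrist_force: [0.4, 0.4, 0.6]
opening: -0.0
gripper_force: 0.0
{'time_s': np.float64(5.733), 'ee_pos': array([ 711.95 , -102.395,  125.143]), 'orientation': array([-3.141e+00,  1.000e-03,  3.440e-01]), 'qpos': array([-0.307,  0.772,  0.924,  0.   ,  1.446,  0.919]), 'opening': np.float64(-0.0)}
```

View pics/w2.png

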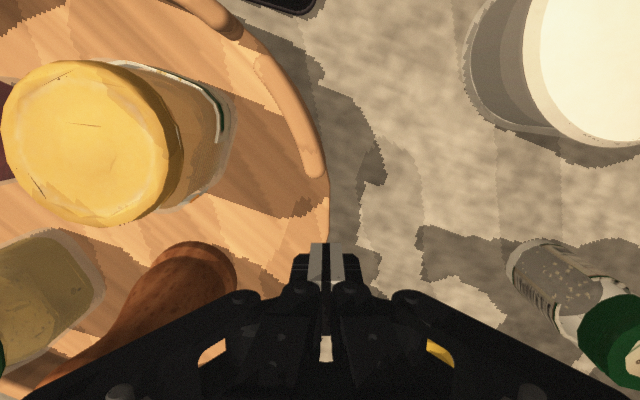

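The view shows the fingertips (322,250) clear of the wall end at (315,175), with the honey jar and mill well aside. Now lowering into the gap.

```bash
python3 -m pendant '[0,0.0015,0.01,0,0,0,-1, 0,0,0.015,0,0,0,-1, 0,0,0.015,0,0,0,-1, 0,0,0.015,0,0,0,-1, 0,0,0.012,0,0,0,-1, 0,0,0,0,0,0,-1, 0,0,0,0,0,0,-1, 0,0,0,0,0,0,-1]'
```

```text
time_s: 6.45
ee_pos: [713.1, -104.6, 59.6]
orientation: [3.14, -0.002, 0.345]
wrist_force: [0.7, 0.7, 0.7]
opening: -0.005
gripper_force: 0.0
```

```bash
python3 -m pendant '[-0.0028,-0.001,0,0,0,0.02,-1, -0.0043,-0.001,0,0,0,0.03,-1, -0.0043,-0.001,0,0,0,0.03,-1, -0.0043,-0.0005,0,0,0,0.03,-1, -0.0057,-0.0001,0,0,0,0.04,-1, -0.0057,-0.0001,0,0,0,0.04,-1, -0.0057,-0.0001,0,0,0,0.04,-1, -0.0057,-0.0001,0,0,0,0.04,-1, -0.0057,-0.0001,0,0,0,0.04,-1, -0.0057,-0.0001,0,0,0,0.04,-1, -0.0057,-0.0001,0,0,0,0.04,-1, -0.0057,-0.0001,0,0,0,0.04,-1, -0.0057,-0.0001,0,0,0,0.04,-1, -0.0057,-0.0001,0,0,0,0.04,-1, -0.0057,-0.0001,0,0,0,0.04,-1, -0.0057,-0.0001,0,0,0,0.04,-1, -0.0057,-0.0001,0,0,0,0.04,-1, -0.0057,-0.0001,0,0,0,0.04,-1, -0.0043,-0.0001,0,0,0,0.03,-1, -0.0028,0,0,0,0,0.02,-1]'
python3 - <<'E'
from plant import observe,capture
import cv2,numpy as np
o=observe();p=o["ee_pos"]-[666,31,0];print(p,np.hypot(p[0],p[1]),np.degrees(np.arctan2(p[1],p[0])),o["orientation"],o["wrist_force"],o["qpos"])
c=capture("top");np.savez("top1.npz",**c)
im=c["pixels"][105:255,250:450,::-1]
cv2.imwrite("pics/crop1.png",cv2.resize(im,None,fx=4,fy=4,interpolation=cv2.INTER_CUBIC))
E
```

```text
time_s: 8.12
ee_pos: [611.4, -100.0, 59.5]
orientation: [-3.141, -0.003, -0.378]
wrist_force: [1.4, 0.5, 1.5]
opening: 0.0
gripper_force: 0.8
[ -54.62769973 -131.02927268   59.54781881] 141.96075470440573 -112.63184988926399 [-3.14128114e+00 -2.69335631e-03 -3.77612813e-01] [1.44751901 0.52511021 1.48208348] [-3.53100303e-01  6.77516533e-01  1.34399149e+00  2.72991029e-04
  1.11738446e+00  1.59518917e+00]
```

View pics/crop1.png

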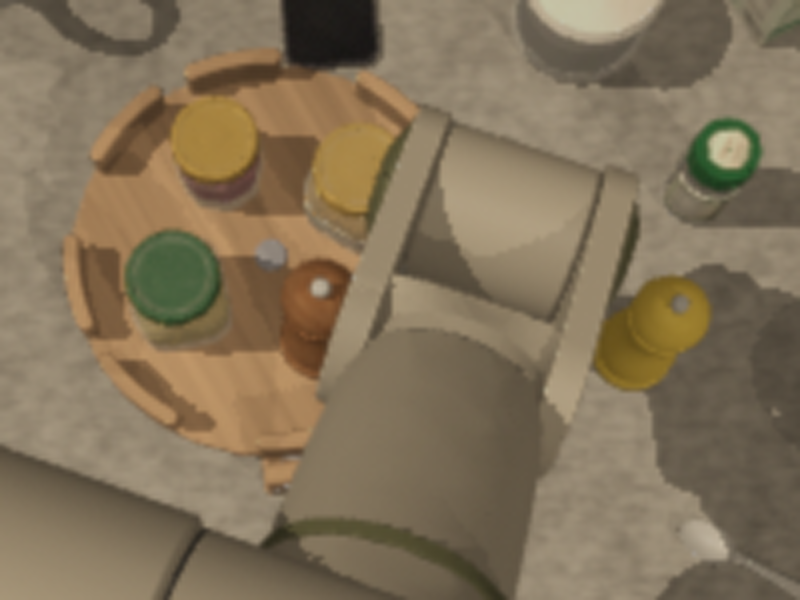

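The tray has turned about 35°. The mill is now at (320,300), and the visible wall ends are at (178,420), (103,358), (85,325), (160,95), (190,80), (278,62) and (360,80). Measuring the rotation so far.

Run:
```python
from h import *
c=dict(np.load("top1.npz"))
q=np.array([(174,420),(106,360),(83,327),(70,240),(98,163),(158,95),(190,77),(276,59),(362,78)])
P=ray(c,q/4.+[249.625,104.625],68)[:,:2]
for C in([665.6,30.1],[666.2,31.2]):
    a=np.degrees(np.arctan2(*(P-C).T[::-1]));print(a.round(1), (a[1]+a[2])/2,(a[5]+a[6])/2,(a[7]+a[8])/2)
```

```text
[150.9 124.6 113.   87.2  62.7  35.2  24.2  -2.2 -28.6] 118.78712313598633 29.667803537350053 -15.431819242046704
[151.4 125.  113.4  87.4  62.7  34.9  23.9  -2.7 -29.2] 119.21701776533017 29.39129478187277 -15.927540693717525
```

```bash
python3 -m pendant '[-0.0028,0,0,0,0,0.02,-1, -0.0043,-0.0001,0,0,0,0.03,-1, -0.0057,-0.0001,0,0,0,0.04,-1, -0.0057,-0.0001,0,0,0,0.04,-1, -0.0057,-0.0001,0,0,0,0.04,-1, -0.0057,-0.0001,0,0,0,0.04,-1, -0.0057,-0.0001,0,0,0,0.04,-1, -0.0057,-0.0001,0,0,0,0.04,-1, -0.0043,-0.0001,0,0,0,0.03,-1, -0.0028,0,0,0,0,0.02,-1, -0.0028,0,0,0,0,0.02,-1, -0.0028,0,0,0,0,0.02,-1, -0.0014,0,0,0,0,0.01,-1, -0.0014,0,0,0,0,0.01,-1, 0,0,0,0,0,0,-1, 0,0,0,0,0,0,-1]'
python3 - <<'E'
from plant import observe,capture
import cv2,numpy as np
o=observe();p=o["ee_pos"]-[666,31,0];print(np.hypot(p[0],p[1]),np.degrees(np.arctan2(p[1],p[0])),o["qpos"])
c=capture("top");np.savez("top2.npz",**c)
im=c["pixels"][105:255,250:450,::-1]
cv2.imwrite("pics/crop2.png",cv2.resize(im,None,fx=4,fy=4,interpolation=cv2.INTER_CUBIC))
E
```

```text
time_s: 9.5
ee_pos: [563.4, -69.4, 58.2]
orientation: [3.141, 0.001, -0.775]
wrist_force: [0.3, -0.5, 1.0]
opening: -0.001
gripper_force: 0.2
143.54618958559024 -135.62570221941354 [-3.31016554e-01  6.09827611e-01  1.50090982e+00 -7.22537442e-05
  1.03165211e+00  2.01478884e+00]
```

View pics/crop2.png

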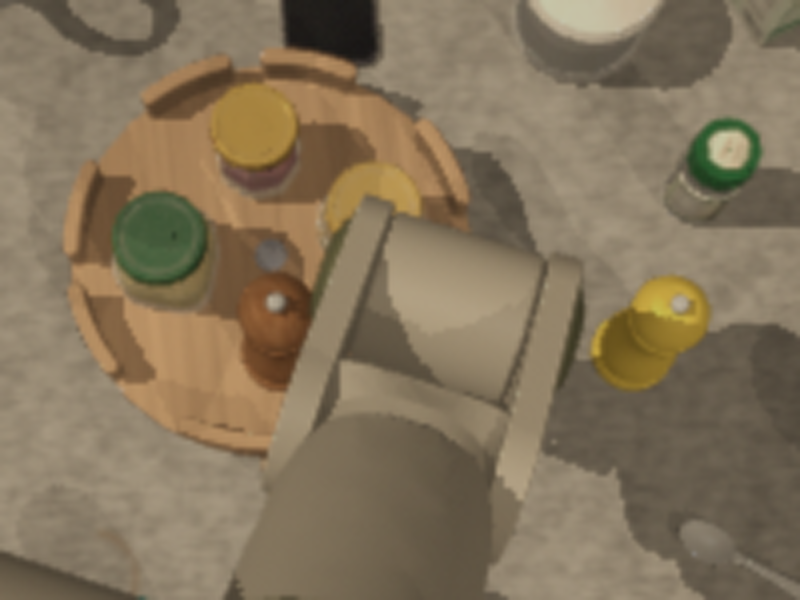

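The mill is now at the front (277,330). The left slot lies between (73,250) and (78,290), and the back slot between (230,62) and (265,55).

```bash
python3 - <<'E'
from h import *
c=dict(np.load("top2.npz"))
q=np.array([(76,250),(78,290),(228,64),(266,57),(352,72),(421,126),(115,370),(94,167),(148,104)])
P=ray(c,q/4.+[249.625,104.625],68)[:,:2]
for C in([665.6,30.1],[666.2,31.2]):
    a=np.degrees(np.arctan2(*(P-C).T[::-1]));print(a.round(1), (a[0]+a[1])/2,(a[2]+a[3])/2,(a[4]+a[5])/2,(a[7]+a[8])/2)
E
python3 -m pendant '[0.003,0,0,0,0,0,-1, 0.004,0,0,0,0,0,-1, 0,0,-0.02,0,0,0,-1, 0,0,-0.03,0,0,0,-1, 0,0,-0.03,0,0,0,-1, 0,0,-0.03,0,0,0,-1, 0,0,-0.03,0,0,0,-1, 0,0,-0.02,0,0,0,-1,0,0,0,0,0,0,-1]'
```

```text
[ 90.2 102.2  12.2   0.7 -25.2 -51.6 128.5  64.3  39.2] 96.20123936869847 6.456829282687777 -38.415515833755244 51.75400575715629
[ 90.4 102.6  11.8   0.3 -25.7 -52.1 129.   64.3  39. ] 96.50080413443038 6.030599925638698 -38.914995190774995 51.66690723090102
time_s: 10.3
ee_pos: [570.1, -75.0, 222.9]
orientation: [-3.138, -0.007, -0.775]
wrist_force: [1.5, 0.4, 0.2]
opening: 0.001
gripper_force: 0.0
```

```bash
python3 -m pendant '[-0.008,0.002,0,0,0,-0.06,-1, 0,0,0,0,0,0.06,-1, -0.018,0.004,0,0,0,0,-1, -0.0235,0.005,0,0,0,0,-1, -0.0235,0.005,0,0,0,0,-1, -0.0235,0.005,0,0,0,0,-1, -0.0235,0.005,0,0,0,0,-1, -0.02,0.004,0,0,0,0,-1, -0.014,0.003,0,0,0,0,-1, 0,0,0,0,0,-0.06,-1, 0,0,0,0,0,-0.11,-1, 0,0,0,0,0,-0.11,-1, 0,0,0,0,0,-0.11,-1, 0,0,0,0,0,-0.11,-1, 0,0,0,0,0,-0.11,-1, 0,0,0,0,0,-0.11,-1, 0,0,0,0,0,-0.11,-1, 0,0,0,0,0,-0.11,-1, 0,0,0,0,0,-0.11,-1, 0,0,0,0,0,-0.11,-1]'
python3 -m pendant '[0,0,0,0,0,-0.11,-1, 0,0,0,0,0,-0.11,-1, 0,0,0,0,0,-0.11,-1, 0,0,0,0,0,-0.11,-1, 0,0,0,0,0,-0.11,-1, 0,0,0,0,0,-0.11,-1, 0,0,0,0,0,-0.11,-1, 0,0,0,0,0,-0.11,-1, 0,0,0,0,0,-0.11,-1, 0,0,0,0,0,-0.11,-1, 0,0,0,0,0,-0.11,-1, 0,0,0,0,0,-0.07,-1, 0,0,0,0,0,0,-1, 0,0,0,0,0,0,-1]'
python3 - <<'E'
from plant import observe,capture
import cv2,numpy as np
o=observe();print({k:np.round(o[k],3) for k in("time_s","ee_pos","orientation","qpos")})
c=capture("wrist");cv2.imwrite("pics/w3.png",c["pixels"][...,::-1])
np.savez("w3.npz",ee=o["ee_pos"],rpy=o["orientation"],**c)
E
```

```text
time_s: 11.97
ee_pos: [435.4, 9.7, 217.7]
orientation: [-3.141, 0.001, 0.39]
wrist_force: [-0.8, -0.3, -0.1]
opening: 0.004
gripper_force: 0.0
time_s: 13.13
ee_pos: [435.5, 9.8, 217.9]
orientation: [-3.141, -0.0, 1.662]
wrist_force: [-1.1, -0.0, -1.3]
opening: 0.001
gripper_force: 0.0
{'time_s': np.float64(13.133), 'ee_pos': array([435.459,   9.798, 217.855]), 'orientation': array([-3.141, -0.   ,  1.662]), 'qpos': array([-0.251,  0.206,  1.64 ,  0.   ,  1.297, -0.342])}
```

View pics/w3.png

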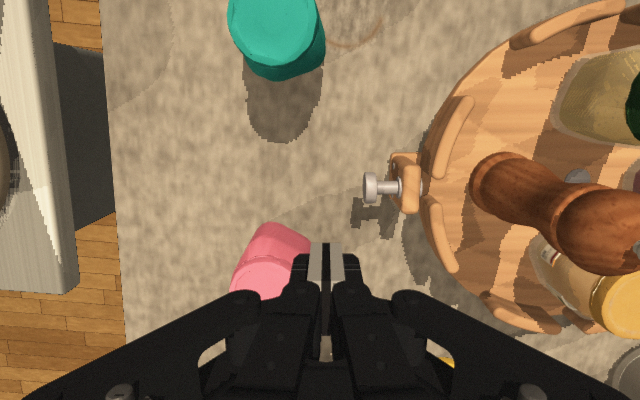

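The wrist view shows the slot (430,188) aligned with the bolt. The knob's outer face is at (367,187), and the pink jar is aside at (270,260).

Run:
```python
from h import *
c=wcam(dict(np.load("w3.npz")))
k=ray(c,[(367,187),(405,185)],[54]*1) if 0 else np.r_[ray(c,[(366,187)],54),ray(c,[(412,183)],68),ray(c,[(430,188)],68)]
print(k)
for p in k: print(np.hypot(*(p[:2]-[666,31])),np.degrees(np.arctan2(*(p[:2]-[666,31])[::-1])))
```

```text
[[470.26562223  11.83216013  54.        ]
 [506.15337991  22.00515735  68.        ]
 [521.88856573  19.13423702  68.        ]]
196.6706707366548 -174.40698277597212
160.09949765440706 -176.77926513552555
144.59910725142097 -175.29303134625292
```

```bash
python3 -m pendant '[-0.0014,0,0.013,0,0,0,-1, 0,0,0.025,0,0,0,-1, 0,0,0.03,0,0,0,-1, 0,0,0.03,0,0,0,-1, 0,0,0.03,0,0,0,-1, 0,0,0.02,0,0,0,-1, 0,0,0.014,0,0,0,-1, 0,0,0,0,0,0,-1, 0,0,0,0,0,0,-1]'
python3 -m pendant '[0,0.004,0,0,0,0,-1, 0,0.004,0,0,0,0,-1, 0,0.003,0,0,0,0,-1, 0,0.003,0,0,0,0,-1, 0,0.003,0,0,0,0,-1, 0,0.003,0,0,0,0,-1, 0,0.003,0,0,0,0,-1, 0,0,0,0,0,0,-1]'
```

```text
time_s: 13.93
ee_pos: [435.6, 8.4, 56.2]
orientation: [-3.14, -0.0, 1.664]
wrist_force: [0.5, -0.2, 0.8]
opening: -0.001
gripper_force: 0.0
time_s: 14.6
ee_pos: [458.9, 10.7, 56.4]
orientation: [3.142, -0.0, 1.665]
wrist_force: [-0.6, -0.0, 0.6]
opening: -0.0
gripper_force: 0.0
```

```bash
for i in 1; do python3 -m pendant '[0,0.002,0,0,0,0,-1, 0,0.002,0,0,0,0,-1, 0,0.002,0,0,0,0,-1, 0,0.002,0,0,0,0,-1]'; done
python3 -m pendant '[0,0.002,0,0,0,0,-1, 0,0.002,0,0,0,0,-1, 0,0,0,0,0,0,-1]'
python3 -m pendant '[0,0.002,0,0,0,0,-1, 0,0.001,0,0,0,0,-1, 0,0,0,0,0,0,-1]'
```

```text
time_s: 14.93
ee_pos: [466.5, 11.5, 56.3]
orientation: [-3.141, -0.0, 1.665]
wrist_force: [-3.1, 0.6, 0.9]
opening: 0.006
gripper_force: 1.1
time_s: 15.18
ee_pos: [470.9, 11.8, 56.3]
orientation: [3.141, -0.0, 1.665]
wrist_force: [0.2, 0.5, 0.1]
opening: -0.001
gripper_force: 0.2
time_s: 15.43
ee_pos: [473.7, 12.0, 56.3]
orientation: [3.141, 0.0, 1.665]
wrist_force: [-0.1, 1.3, 0.2]
opening: 0.0
gripper_force: 0.4
```

```bash
python3 -m pendant '[0,0.002,0,0,0,0,-1, 0,0.001,0,0,0,0,-1]'
python3 -m pendant '[0,0.002,0,0,0,0,-1, 0,0.001,0,0,0,0,-1]'
```

```text
time_s: 15.6
ee_pos: [475.1, 12.3, 56.1]
orientation: [-3.138, -0.0, 1.665]
wrist_force: [-12.4, -3.1, 6.9]
opening: -0.006
gripper_force: 6.4
time_s: 15.77
ee_pos: [475.3, 12.5, 56.0]
orientation: [-3.131, -0.001, 1.666]
wrist_force: [-25.1, -8.2, 18.1]
opening: 0.002
gripper_force: 13.1
```

Firm stop. I'll back off, rise and check.

```bash
python3 -m pendant '[0,-0.008,0,0,0,0,-1, 0,-0.01,0,0,0,0,-1, 0,-0.015,0,0,0,0,-1, 0,-0.01,0,0,0,0,-1, 0,0,-0.02,0,0,0,-1, 0,0,-0.03,0,0,0,-1, 0,0,-0.03,0,0,0,-1, 0,0,-0.03,0,0,0,-1, 0,0,-0.03,0,0,0,-1, 0,0,-0.02,0,0,0,-1, 0,0,0,0,0,0,-1, 0,0,0,0,0,0,-1]'
python3 - <<'E'
from plant import observe,capture
import cv2,numpy as np
o=observe()
c=capture("wrist");cv2.imwrite("pics/w4.png",c["pixels"][...,::-1])
np.savez("w4.npz",ee=o["ee_pos"],rpy=o["orientation"],**c)
E
```

```text
time_s: 16.77
ee_pos: [437.2, 8.4, 217.1]
orientation: [3.138, 0.001, 1.665]
wrist_force: [-0.4, 0.1, -0.9]
opening: -0.002
gripper_force: 0.0
```

View pics/w4.png

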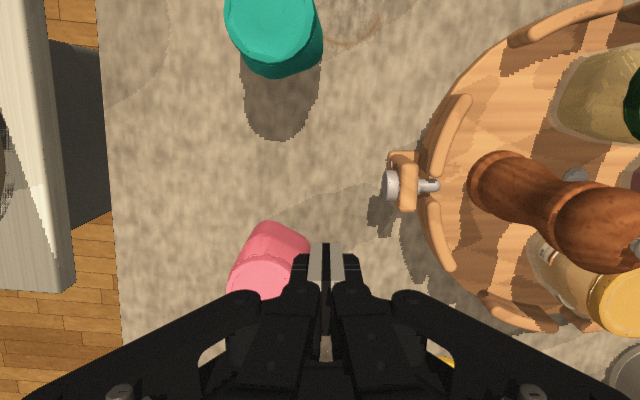

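The bolt (430,186) stands through the slot, the knob (390,185) sits against the block, and the mill is straight behind it. Handing in.

```bash
python3 -c "
from plant import job_done;print(job_done())"
```

```text
the job is handed in; nothing more can be done
None
```

The pepper mill now stands at the front behind the bolt, and the bolt is pushed home through the slot; I handed the job in after about 17 s of robot time, and the system gave no verdict.

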